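# Find the full ore-section box by its weight and click it into the storage dock

## Task

One of the two closed specimen boxes is full of polished ore sections, the other is nearly empty. Lift the blue-banded box by its handle well clear of the bench, set it back down, then lift the orange-banded one the same way, to feel which is heavier. Press the heavier box straight down into the wooden dock, centred between its two spring clips, until both clips snap over its lid, never bearing on the dock's sprung pad with more than 24 N, and leave the lighter box standing on the bench; keep both boxes level and leave the mouse, the rock and the oil bottle alone.

Things in the scene. Friction and masses are not known exactly. Their poses are not given: they have to be found in the camera images.
- blue_box_mid (a point): Closed aluminium specimen box with blue bands, 96 (x) x 60 (y) x 42 mm high, black strap handle on the lid, 72 mm high over all. This point is its centre, 36 mm above the underside. The handle bar runs along x, 14 wide, 14 high, its middle 42 mm free between the feet; bar centre 29 mm above this point, lower face 16 mm above the lid.
- orange_box_mid (a point): The same kind of box with orange bands: same sizes, point, axes and handle. Either box weighs 0.23 to 0.30 kg if nearly empty, 0.55 to 0.73 kg if full; nothing outside shows which. A half turn about z makes no difference.
- blue_box: The blue-banded box again, origin at the centre of its underside.
- orange_box: The orange-banded box again, origin at the centre of its underside.
- table: The grey bench top, its surface at z = 0.
- dock: Dark wooden dock, fixed, base 150 (x) x 86 (y) mm, its top 10 mm above the origin at its centre; shimmed, so the origin lies 0 to 15 mm above the bench. Guide walls, 70 mm long, 64.4 mm apart in y, rise to 46 mm and flare out to 77 mm apart at 60 mm. The box goes in from above, its long axis along the dock's x. Home, its underside is 19 mm, its centre 55 mm and its bar 84 mm above the origin.
- clip_near: Sprung steel clip at the dock's -x end, 36 mm wide; origin level with the dock's, under the inner edge of its lip, 43.5 mm from the dock's middle. A leaf leans in downwards (top 97 mm high, 108 mm from leaf to leaf) to a square lip, underside 61 mm up, lips 87 mm apart. The box ends push the lips out (1.8 N at rest, 400 N/m each) and drag on them all the way.
- clip_far: The same clip at the +x end. A box off centre in x is pushed back with 0.8 N per mm; far off centre it jams and tips; both lips hold it safely only if centred to 3 mm. Heights from the dock's origin. Push needed besides the weight: 3 to 11 N as its foot spreads the lips, 1 to 6 N on the way, 9 to 15 N (17 N is enough) to press it below the lips, which then snap over the lid.
- pad: Black rubber pad, 80 x 50 mm, in the dock's floor; origin at the centre of its top face, 20 mm above the dock's origin when unloaded. It is sprung: starts to sink at 4 N, then 8 N more per mm, hard stop at 4 mm. Home, the box keeps it pressed about 1 mm. It must never carry more than 24 N (2.5 mm), the box's own weight included.
- mouse: Black computer mouse, 100 x 58 x 30 mm, loose bystander; origin at the centre of its underside.
- rock: Reddish rock specimen, 60 x 46 x 47 mm, loose bystander; origin at the centre of its underside.
- oil: Small amber immersion oil bottle, 36 mm diameter, 65 mm high, loose bystander; origin at the centre of its underside.

How it is judged (in metres and radians):
On the way, in this order (a step that is already met when the one before it is completed fails the run):
1. the blue-banded box is lifted at least 40 mm clear of the bench while the orange one stands on it (height (world z) of blue_box_mid above 0.076 m and height (world z) of orange_box_mid below 0.045 m), for 0.2 s.
2. the orange-banded box is lifted at least 40 mm clear of the bench while the blue one stands on it (height (world z) of orange_box_mid above 0.076 m and contact force between blue_box and table above 1 N and height (world z) of blue_box_mid below 0.045 m), for 0.2 s.
At the end, for the whole second after the job is handed in: The heavier box is home in the dock, at rest: mid point within 3 mm of the dock's centre in x, 4 mm in all, at most 57 mm above its origin, both clips closed over its lid (within 1.3 mm), square to 5 degrees. The lighter box stands upright (within 6 degrees), at rest, on the bench top (((horizontal distance between blue_box_mid and dock below 0.004 m and z of blue_box_mid in the frame of dock between 0.05 and 0.057 m and x of clip_near in the frame of dock above -0.0448 m and x of clip_far in the frame of dock below 0.0448 m and x of blue_box_mid in the frame of dock between -0.003 and 0.003 m and angle between the x axis of blue_box and the x axis of dock, either way round below 0.087 rad and angle between blue_box's own z axis and vertical below 0.06 rad and linear speed of each of blue_box, orange_box below 0.02 m/s and contact force between orange_box and table between 1.5 and 4.2 N and height (world z) of orange_box_mid below 0.04 m and angle between orange_box's own z axis and vertical below 0.105 rad) or (horizontal distance between orange_box_mid and dock below 0.004 m and z of orange_box_mid in the frame of dock between 0.05 and 0.057 m and x of clip_near in the frame of dock above -0.0448 m and x of clip_far in the frame of dock below 0.0448 m and x of orange_box_mid in the frame of dock between -0.003 and 0.003 m and angle between the x axis of orange_box and the x axis of dock, either way round below 0.087 rad and angle between orange_box's own z axis and vertical below 0.06 rad and linear speed of each of orange_box, blue_box below 0.02 m/s and contact force between blue_box and table between 1.5 and 4.2 N and height (world z) of blue_box_mid below 0.04 m and angle between blue_box's own z axis and vertical below 0.105 rad))); the robot touches nothing.
It fails at once if the dock's pad carries more than 24 N (contact force between any of blue_box, orange_box, the fingers and pad above 24 N).
It fails at once if a box is tipped more than 30 degrees (angle between any of blue_box, orange_box's own z axis and vertical above 0.52 rad).
It fails at once if the mouse, rock or oil bottle is shifted more than 20 mm (distance of any of mouse, rock, oil from where it was at the start of the episode above 0.02 m).
It also fails if it takes over 72 s, if anything falls off the work surface, if the arm or the gripper's body presses on something with over 40 N, if the wrist force passes 120 N, or if a joint passes its speed limit or range.

## Robot

A 7-joint arm with a two-finger parallel gripper is mounted at the origin on the work surface. World frame = base frame: x ahead of the robot, y to its left, z up, the work surface at z = 0. Lengths are in m, angles in degrees, forces in N, time in s.
With the tool pointing down it reaches from about 0.4 to 0.925 m from the base axis. Payload 4.1 kg.
Tool frame: the origin (TCP) lies on the mounting face of the last link; the fingertips stand 173 mm ahead of it and the grasp point (between the pads) lies arm.tcp_to_grasp ahead of it (arm.tcp_to_grasp is the distance from the TCP to the grasp point, in m); z points along the fingers, y is the line along which they close (so a half turn about z gives the same grasp; the last joint's range is limited). The gripper opens to 85 mm and grips with 20 to 120 N. Pads are 22 mm wide; open, the fingers measure 114 mm over their backs; the gripper's body (76 mm by 85 mm) begins 54 mm behind the grasp point. The pads swing forward as they close: fully open they stand 13 mm farther back than shut.
Start: joints at [-77.636, 22.827, 2.584, 88.041, -1.071, 69.15, -2.905], TCP at [0.201, 0.618, 0.405] pointing down, gripper open.
Joint ranges: [-161.44, 161.44], [-28.35, 127.94], [-78.24, 83.42], [0, 140.83], [-78.03, 258.03], [13.02, 114.36], [-168.23, 168.23]. Speed limits (degrees/s): [147.25, 147.25, 180, 180, 180, 180, 180].

## Interface

Orientations are given as [roll, pitch, yaw] about the fixed x, y, z axes, in that order (R = Rz(yaw) Ry(pitch) Rx(roll)).
In Python, from plant import arm gives the robot as it stands.
- The arm moves only by the shell command python3 -m inch 'ROWS' [OPENING]. ROWS is JSON, a list of rows, each an object of numbers: "dx", "dy", "dz": the shift along the world's x, y, z in cm; "roll": the turn about the world's z in units of 6 degrees (1.0 is 6 degrees). In form: [{"dx": .., "dy": .., "dz": .., "roll": ..}, ...]. A call has 1 to 8 rows; each row is the pose to reach, as a shift and turn from the pose commanded when the call began; what a row does not reach only later rows make up. A row lasts 1/10 s, in which the tool goes at most 50 mm and 8.59 degrees, less where a joint would pass 70% of its speed; a pose out of reach is approached as far as the arm can. A call with a gripper value outside its range is refused whole. OPENING is the opening, from -1 (shut) to 1 (fully open), set as the call begins (- or left out, the last holds). The fingers move at their own pace and stop on an object; the grip force is fixed at half the most. Time passes only in rows, so rows that repeat a pose let the fingers close. It gives the time, the measured TCP pose, the force, the opening and the grip force at its end, in the units of the state.
- arm.get_state(): the state, without advancing time (a new reading comes with each control period).
- arm.capture(name): name is "side" or "top" or "wrist"; returns a dict with "img" (400x640x3 uint8, red, green, blue), "vfov" (degrees; the focal length in pixels is half the picture's height over the tangent of half this angle, whatever the lens; pixels are square), "cx", "cy" (the principal point, pixels), "R" (3x3) and "t" (3): a world point X has camera coordinates R X + t; the wrist camera has in their place "T_tool_cam" (4x4, takes a point from camera to tool coordinates, whose origin is the TCP and whose axes are the flange's). Camera axes: x right, y down, z forward; pixel columns grow to the right and rows downward; lengths in m; the calibration is good to about 2 mm. A picture is of the moment at which its call begins: read the wrist's pose just before it. There is no depth.
- arm.sign_off(): hands the job in; it is judged then, once.
The state is a dict: "time": time; "joints": joint angles; "qd": joint speeds; "joint_efforts": joint torques, N m; "ee_pos": TCP position; "orientation": TCP orientation; "force": force on the tool from outside, world axes, zero at the start; "moment": the same for the moment, N m; "grip_width": opening from 0.0 (shut) to 1.0 (fully open); "grip_force": force on a finger pad.
Only numpy, scipy, OpenCV 4.12 (cv2) and the standard library are available. Lean on these libraries where they do the work, as an engineer would, in place of code of your own. Each camera call takes 0.05 s, during which the arm holds its last target. There are 200 camera calls.

## Working session

There is one attempt and no reset: what is moved stays moved. The work goes in short steps, Python scripts to look and compute and a shell command to move; the robot and the scene stay as the last step left them, time stands still between calls to the robot, and variables do not carry over. Pictures are saved under pics/ and viewed, at most 10 in all, crops included, and the job is handed in when it is done.

```bash
mkdir -p pics; ls
python3 - <<'E'
from plant import arm
import cv2,numpy as np
s=arm.get_state();print(s, arm.tcp_to_grasp)
for n in("top","side","wrist"):
    c=arm.capture(n);cv2.imwrite(f"pics/{n}0.png",c["img"][:,:,::-1])
    print(n,{k:(np.round(v,4).tolist() if k!="img" else 0) for k,v in c.items()})
E
```

```text
pics
{'time': 0.0, 'joints': array([-77.63575472,  22.87436879,   2.58119416,  88.11428253,
        -1.07065525,  69.15130345,  -2.90388344]), 'qd': array([-0.08384032, -0.09640444, -0.02278686,  0.10062865,  0.007293  ,
       -0.07749463,  0.0295955 ]), 'joint_efforts': array([ 1.75114492e-04, -4.75128400e+01,  1.36465050e+00, -2.54221076e+01,
        1.17522979e-02,  9.66839783e-03,  1.49616852e-05]), 'ee_pos': array([0.20113124, 0.61778905, 0.403635  ]), 'orientation': array([-1.79884547e+02,  9.14015589e-03,  1.61970319e+02]), 'force': array([-0.18205895,  0.28485259,  0.40270398]), 'moment': array([-0.00202433, -0.01246017, -0.03666153]), 'grip_force': 0.0, 'grip_width': 1.001127785685026} 0.1547
top {'img': 0, 'vfov': 45.0142, 'cx': 311.876, 'cy': 200.2615, 'R': [[-0.0259, -0.9997, 0.0037], [-0.9782, 0.0246, -0.2064], [0.2062, -0.0089, -0.9785]], 't': [0.0003, 0.6211, 0.8324]}
side {'img': 0, 'vfov': 50.1019, 'cx': 318.162, 'cy': 198.4948, 'R': [[0.848, -0.5299, -0.0036], [-0.3483, -0.5523, -0.7574], [0.3994, 0.6435, -0.653]], 't': [-0.5213, 0.25, 0.7756]}
wrist {'img': 0, 'vfov': 61.8669, 'cx': 319.2163, 'cy': 200.3953, 'T_tool_cam': [[-0.0001, -0.9509, -0.3096, 0.0812], [1.0, 0.0003, -0.0015, -0.0011], [0.0016, -0.3096, 0.9509, 0.0306], [0.0, 0.0, 0.0, 1.0]]}
```

View pics/top0.png

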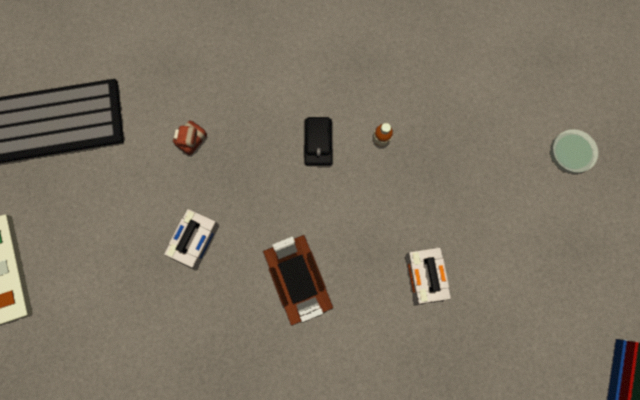

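View pics/side0.png

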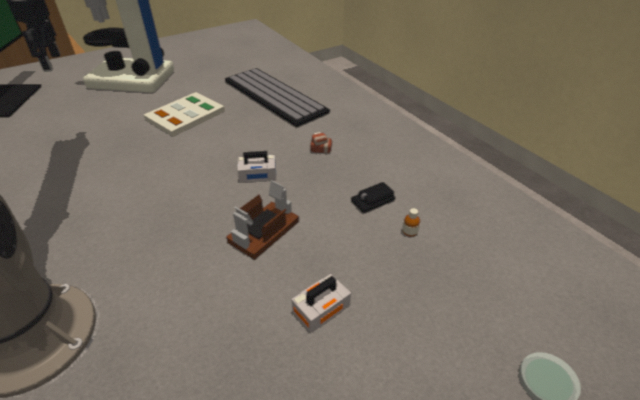

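The top view shows the blue box at (190,238), the orange box at (430,275), the dock at (298,280), and the mouse, rock and bottle farther out at rows 130–140. The side view agrees.

```bash
cat > h.py <<'E'
from plant import arm
import cv2,numpy as np
from scipy.spatial.transform import Rotation as Ro
def cam(name,save=None):
    s=arm.get_state();c=arm.capture(name);c["f"]=200/np.tan(np.radians(c["vfov"]/2))
    if name=="wrist":
        T=np.eye(4);T[:3,:3]=Ro.from_euler("xyz",s["orientation"],degrees=True).as_matrix();T[:3,3]=s["ee_pos"]
        W=T@c["T_tool_cam"];c["Rw"]=W[:3,:3];c["o"]=W[:3,3]
    else: c["Rw"]=c["R"].T;c["o"]=-c["R"].T@c["t"]
    if save: cv2.imwrite(f"pics/{save}.png",c["img"][:,:,::-1])
    return c
def ray(c,p):
    return c["Rw"]@np.array([(p[0]-c["cx"])/c["f"],(p[1]-c["cy"])/c["f"],1])
def onz(c,p,z):
    d=ray(c,p);return c["o"]+d*(z-c["o"][2])/d[2]
def tri(c1,p1,c2,p2):
    a,b=ray(c1,p1),ray(c2,p2);k=np.linalg.lstsq(np.c_[a,-b],c2["o"]-c1["o"],rcond=None)[0]
    P,Q=c1["o"]+a*k[0],c2["o"]+b*k[1];return (P+Q)/2,np.linalg.norm(P-Q)
def blob(mask,near,r=60,k=3):
    m=mask.astype(np.uint8);w=np.zeros_like(m);cv2.circle(w,tuple(map(int,near)),r,1,-1);m*=w
    m=cv2.morphologyEx(m,cv2.MORPH_OPEN,np.ones((k,k),np.uint8))
    cs=cv2.findContours(m,cv2.RETR_EXTERNAL,cv2.CHAIN_APPROX_NONE)[0]
    return max(cs,key=cv2.contourArea)
def rect(c,cnt,z):
    "min-area rectangle of a contour cast on plane z: centre, long-axis yaw, sizes"
    P=np.array([onz(c,p[0],z)[:2] for p in cnt],np.float32)
    (x,y),(w,h),_=r=cv2.minAreaRect(P*1000);b=cv2.boxPoints(r)
    e=max((b[1]-b[0],b[2]-b[1]),key=np.linalg.norm);a=np.degrees(np.arctan2(e[1],e[0]))
    return np.round([x,y,(a+90)%180-90,max(w,h),min(w,h)],1)
E
python3 - <<'E'
from h import *
c=cam("top");im=c["img"].astype(int);mx=im.max(2);sat=mx-im.min(2)
for n,p in(("blue",(190,238)),("orange",(431,275))):
    print(n,"bar",rect(c,blob(mx<50,p,22,2),.072),"white",rect(c,blob((mx>120),p,40),.042))
print("pad",rect(c,blob(mx<30,(298,280),30),.027))
print("dock",rect(c,blob((im[...,0]>1.6*im[...,2])&(im[...,0]>45)|(mx<30),(298,280),60,2),.017))
for n,p in(("mouse",(318,141)),("rock",(189,137)),("oil",(384,133))): print(n,onz(c,p,.03))
E
```

```text
blue bar [556.  209.8 -25.3  57.7  17.5] white [560.5 214.7  88.6 147.6 147.1]
orange bar [ 476.7 -227.7    6.    58.1   16.3] white [ 480.2 -232.6   88.5  145.8  142.7]
pad [480.   15.7  20.5  78.1  46.2]
dock [477.5  13.9  20.4 149.6  88.7]
mouse [ 0.74809295 -0.03115447  0.03      ]
rock [0.76274312 0.22468059 0.03      ]
oil [ 0.76156303 -0.16308659  0.03      ]
```

```bash
python3 -m inch '[{"dx":3,"dy":-3},{"dx":7,"dy":-7},{"dx":10.5,"dy":-10.5},{"dx":14,"dy":-14,"roll":-0.3},{"dx":17.5,"dy":-18,"roll":-0.6},{"dx":21,"dy":-22,"roll":-1.2},{"dx":24,"dy":-26,"roll":-1.2},{"dx":26,"dy":-29,"roll":-1.2}]' 1 && python3 -m inch '[{"dx":2.5,"dy":-3,"dz":-2},{"dx":5,"dy":-6,"dz":-4},{"dx":7.5,"dy":-9,"dz":-6},{"dx":9,"dy":-11,"dz":-7},{"dx":9.5,"dy":-11.8,"dz":-8},{"dx":9.5,"dy":-11.8,"dz":-8},{"dx":9.5,"dy":-11.8,"dz":-8},{"dx":9.5,"dy":-11.8,"dz":-8}]'
python3 - <<'E'
from h import *
c=cam("wrist","w1");s=arm.get_state();print(s["ee_pos"],s["orientation"],s["force"],s["joints"].round(1))
E
```

```text
[0.20115885 0.6179502  0.40423776] [-1.79950324e+02  3.64593225e-03  1.61972526e+02] [ 0.04106846  1.21629569 -0.40517115] [-77.6  22.8   2.6  88.1  -1.1  69.2  -2.9]invalid input at $[0]: expected keys dx, dy, dz, roll
```

View pics/w1.png

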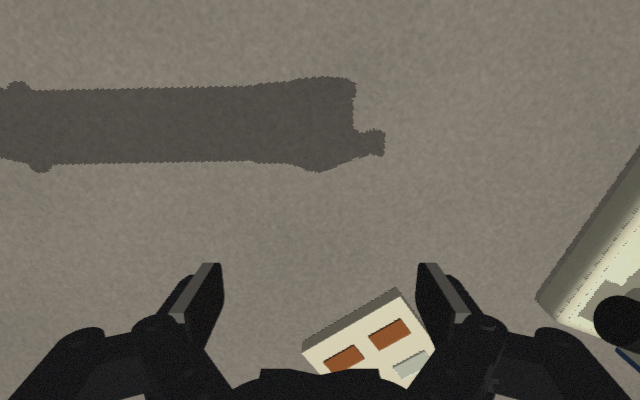

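The arm had not moved because every row needs all four keys. The wrist view shows only bare bench and a card.

```bash
python3 -m inch '[{"dx":3,"dy":-3,"dz":0,"roll":0},{"dx":7,"dy":-7,"dz":0,"roll":0},{"dx":10.5,"dy":-10.5,"dz":0,"roll":0},{"dx":14,"dy":-14,"dz":0,"roll":-0.3},{"dx":17.5,"dy":-18,"dz":0,"roll":-0.6},{"dx":21,"dy":-22,"dz":0,"roll":-1.2},{"dx":24,"dy":-26,"dz":0,"roll":-1.2},{"dx":26,"dy":-29,"dz":0,"roll":-1.2}]' 1 && python3 -m inch '[{"dx":2.5,"dy":-3,"dz":-2,"roll":0},{"dx":5,"dy":-6,"dz":-4,"roll":0},{"dx":7.5,"dy":-9,"dz":-6,"roll":0},{"dx":9,"dy":-11,"dz":-7,"roll":0},{"dx":9.5,"dy":-11.8,"dz":-8,"roll":0},{"dx":9.5,"dy":-11.8,"dz":-8,"roll":0},{"dx":9.5,"dy":-11.8,"dz":-8,"roll":0},{"dx":9.5,"dy":-11.8,"dz":-8,"roll":0}]'
python3 - <<'E'
from h import *
c=cam("wrist","w2");s=arm.get_state();print(s["ee_pos"],s["orientation"],s["force"],s["joints"].round(1))
E
```

```text
time: 1.05
ee_pos: [0.4625, 0.3261, 0.4049]
orientation: [180.0, 0.0, 154.7]
force: [1.0, 0.3, -0.4]
grip_width: 1.002
grip_force: 0.0
time: 1.85
ee_pos: [0.5555, 0.2123, 0.3255]
orientation: [179.9, -0.0, 155.0]
force: [0.4, -0.5, 0.4]
grip_width: 1.001
grip_force: 0.0
[0.55559327 0.21215617 0.32558878] [1.79885597e+02 4.92335160e-03 1.54951539e+02] [ 0.49192518 -0.52288768  0.36701404] [-38.   22.   16.6 101.3  -7.4  57.7  46.4]
```

View pics/w2.png

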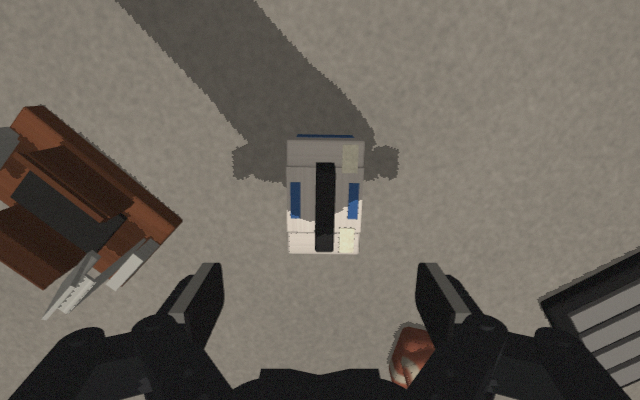

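The blue box is square in view, with its bar at about (325,207), aligned with the gripper.

```bash
cat > bar.py <<'E'
from h import *
import sys
c=cam("wrist");im=c["img"].astype(int);mx=im.max(2);s=arm.get_state()
p=tuple(map(float,sys.argv[1:3]));z=float(sys.argv[3]) if len(sys.argv)>3 else .072
r=rect(c,blob(mx<45,p,60),z);print("bar",r,"tcp",s["ee_pos"].round(4),s["orientation"].round(2))
print("shift cm",(r[:2]/10-s["ee_pos"][:2]*100).round(2),"turn",(((r[2]-s["orientation"][2]+90)%180-90)/6).round(2))
E
python3 bar.py 325 207
```

```text
bar [549.6 218.2 -25.2  55.4  12.7] tcp [0.5557 0.2119 0.3255] [1.7990e+02 1.0000e-02 1.5493e+02]
shift cm [-0.61  0.63] turn -0.02
```

Run:
```python
from h import *
t=cam("top");s=cam("side");w=cam("wrist")
def cen(c,p,r):
    m=c["img"].max(2)<50;b=blob(m,p,r,2);M=cv2.moments(b);print(cv2.boundingRect(b));return np.array([M["m10"],M["m01"]])/M["m00"]
pt,ps,pw=cen(t,(190,238),22),cen(s,(256,157),16),cen(w,(325,207),60)
print(pt,ps,pw,t["o"],s["o"],w["o"])
for a,b,c,d in((t,pt,s,ps),(t,pt,w,pw),(s,ps,w,pw)):
    print(tri(a,b,c,d))
print(onz(t,pt,.072),onz(s,ps,.065),onz(w,pw,.072))
```

```text
(170, 221, 43, 33)
(245, 153, 22, 12)
(318, 162, 20, 89)
[189.08768657 236.99253731] [254.49915398 155.95431472] [326.95859213 205.56706985] [ 0.43591622 -0.00755277  0.94270761] [ 0.2194009  -0.63731584  0.69388629] [0.48195062 0.24440846 0.29474039]
(array([0.55691202, 0.21131994, 0.06352112]), np.float64(0.0026671144385463784))
(array([0.56010361, 0.21412748, 0.05082356]), np.float64(0.0003606600182109244))
(array([0.55709818, 0.21542648, 0.06074198]), np.float64(1.6395754545589528e-05))
[0.5569954  0.20877875 0.072     ] [0.55483612 0.20969401 0.065     ] [0.5534746  0.21682221 0.072     ]
```

```bash
python3 -m inch '[{"dx":0,"dy":0,"dz":-2,"roll":0},{"dx":0,"dy":0.1,"dz":-4,"roll":0},{"dx":0,"dy":0.2,"dz":-5.5,"roll":0},{"dx":0,"dy":0.2,"dz":-6,"roll":0},{"dx":0,"dy":0.2,"dz":-6,"roll":0},{"dx":0,"dy":0.2,"dz":-6,"roll":0}]'
python3 - <<'E'
from h import *
cam("wrist","w3")
E
python3 bar.py 325 235
```

```text
time: 2.7
ee_pos: [0.5567, 0.2121, 0.2654]
orientation: [179.9, 0.1, 154.8]
force: [0.8, 0.6, 0.5]
grip_width: 1.0
grip_force: 0.0
bar [553.1 216.6 -25.5  66.6  13. ] tcp [0.5567 0.2121 0.2657] [1.7991e+02 7.0000e-02 1.5476e+02]
shift cm [-0.36  0.45] turn -0.04
```

View pics/w3.png

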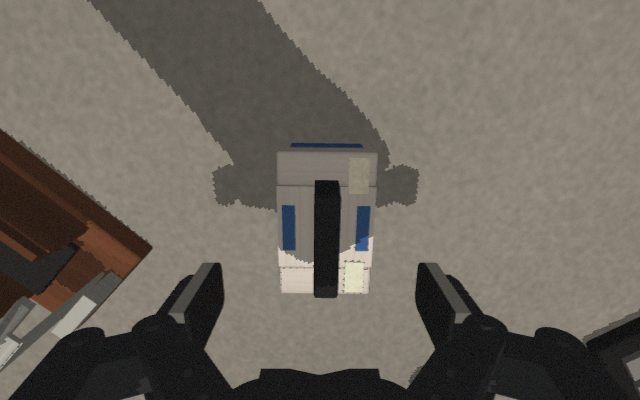

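The bar spans columns 315–339 and the fingers' midpoint is at 319, so the box sits about 3–4 mm to the gripper's right. I correct, descend and grip.

```bash
python3 -m inch '[{"dx":0.1,"dy":0.2,"dz":-1,"roll":0},{"dx":0.1,"dy":0.3,"dz":-2.5,"roll":0},{"dx":0.1,"dy":0.3,"dz":-3.7,"roll":0},{"dx":0.1,"dy":0.3,"dz":-4.3,"roll":0},{"dx":0.1,"dy":0.3,"dz":-4.5,"roll":0},{"dx":0.1,"dy":0.3,"dz":-4.5,"roll":0},{"dx":0.1,"dy":0.3,"dz":-4.5,"roll":0}]' && python3 -m inch '[{"dx":0,"dy":0,"dz":0,"roll":0},{"dx":0,"dy":0,"dz":0,"roll":0},{"dx":0,"dy":0,"dz":0,"roll":0},{"dx":0,"dy":0,"dz":0,"roll":0},{"dx":0,"dy":0,"dz":0,"roll":0},{"dx":0,"dy":0,"dz":0,"roll":0},{"dx":0,"dy":0,"dz":0,"roll":0},{"dx":0,"dy":0,"dz":0,"roll":0}]' -1;  python3 -m inch '[{"dx":0,"dy":0,"dz":0,"roll":0},{"dx":0,"dy":0,"dz":0,"roll":0}]'
```

```text
time: 3.5
ee_pos: [0.5575, 0.2151, 0.22]
orientation: [180.0, 0.0, 154.8]
force: [-0.0, 0.4, -0.1]
grip_width: 0.998
grip_force: 0.0
time: 4.3
ee_pos: [0.5574, 0.2154, 0.2199]
orientation: [180.0, 0.0, 154.8]
force: [0.0, 0.9, 0.5]
grip_width: 0.152
grip_force: 60.0
time: 4.5
ee_pos: [0.5574, 0.2154, 0.2199]
orientation: [179.9, 0.0, 154.8]
force: [0.6, 1.4, 0.4]
grip_width: 0.15
grip_force: 60.0
```

```bash
python3 -m inch '[{"dx":0,"dy":0,"dz":0.5,"roll":0},{"dx":0,"dy":0,"dz":1.5,"roll":0},{"dx":0,"dy":0,"dz":3,"roll":0},{"dx":0,"dy":0,"dz":4.5,"roll":0},{"dx":0,"dy":0,"dz":5.5,"roll":0},{"dx":0,"dy":0,"dz":6,"roll":0},{"dx":0,"dy":0,"dz":6,"roll":0},{"dx":0,"dy":0,"dz":6,"roll":0}]' && python3 -m inch '[{"dx":0,"dy":0,"dz":0,"roll":0},{"dx":0,"dy":0,"dz":0,"roll":0},{"dx":0,"dy":0,"dz":0,"roll":0},{"dx":0,"dy":0,"dz":0,"roll":0}]'; for i in 1 2 3;do python3 -m inch '[{"dx":0,"dy":0,"dz":0,"roll":0}]' | grep force: ;done
python3 - <<'E'
from h import *
cam("wrist","w4")
E
```

```text
time: 5.3
ee_pos: [0.5569, 0.215, 0.2795]
orientation: [-180.0, -0.0, 154.8]
force: [-0.3, -0.6, -5.8]
grip_width: 0.154
grip_force: 59.2
time: 5.7
ee_pos: [0.5572, 0.215, 0.2795]
orientation: [-180.0, -0.0, 154.8]
force: [0.3, 0.8, -5.5]
grip_width: 0.15
grip_force: 59.2
force: [0.1, -0.2, -5.8]
grip_force: 59.2
force: [0.3, -0.6, -6.2]
grip_force: 59.2
force: [-0.2, -0.4, -5.7]
grip_force: 59.2
```

View pics/w4.png

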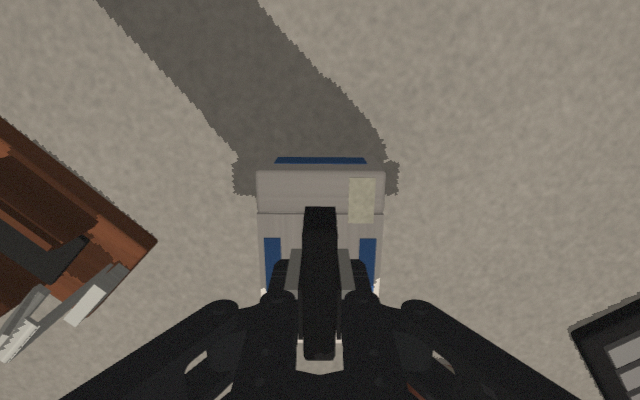

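Blue weighs about 5.8 N, so it is full, and it hangs level and centred in the gripper (bar at column 320). I set it back down.

```bash
python3 -m inch '[{"dx":0,"dy":0,"dz":-1,"roll":0},{"dx":0,"dy":0,"dz":-2.5,"roll":0},{"dx":0,"dy":0,"dz":-4,"roll":0},{"dx":0,"dy":0,"dz":-5,"roll":0},{"dx":0,"dy":0,"dz":-5.6,"roll":0},{"dx":0,"dy":0,"dz":-5.9,"roll":0},{"dx":0,"dy":0,"dz":-6,"roll":0},{"dx":0,"dy":0,"dz":-6,"roll":0}]' && python3 -m inch '[{"dx":0,"dy":0,"dz":0,"roll":0},{"dx":0,"dy":0,"dz":0,"roll":0},{"dx":0,"dy":0,"dz":0,"roll":0},{"dx":0,"dy":0,"dz":0,"roll":0},{"dx":0,"dy":0,"dz":0,"roll":0},{"dx":0,"dy":0,"dz":0,"roll":0},{"dx":0,"dy":0,"dz":0,"roll":0}]' 1 && python3 -m inch '[{"dx":0,"dy":0,"dz":1,"roll":0},{"dx":0,"dy":0,"dz":3,"roll":0},{"dx":0,"dy":0,"dz":6,"roll":0},{"dx":0,"dy":0,"dz":9,"roll":0},{"dx":0,"dy":0,"dz":11,"roll":0},{"dx":0,"dy":0,"dz":11.5,"roll":0},{"dx":0,"dy":0,"dz":11.5,"roll":0}]'
python3 - <<'E'
from h import *
t=cam("top");print(rect(t,blob(t["img"].max(2)<50,(190,238),22,2),.072))
s=cam("side")
E
```

```text
time: 6.85
ee_pos: [0.5576, 0.2151, 0.2201]
orientation: [179.9, 0.1, 154.8]
force: [0.5, -0.4, -5.8]
grip_width: 0.151
grip_force: 59.2
time: 7.55
ee_pos: [0.5573, 0.2151, 0.2198]
orientation: [180.0, 0.0, 154.8]
force: [0.3, -0.2, 0.3]
grip_width: 0.998
grip_force: 0.0
time: 8.25
ee_pos: [0.5574, 0.2151, 0.3357]
orientation: [179.9, 0.1, 154.8]
force: [-0.7, -0.9, -0.3]
grip_width: 1.001
grip_force: 0.0
[557.8 211.8  62.6  65.8  57.4]
```

```bash
python3 -m inch '[{"dx":-1,"dy":-3,"dz":1,"roll":1},{"dx":-2.5,"dy":-7,"dz":1,"roll":2.3},{"dx":-4,"dy":-11,"dz":1,"roll":3.6},{"dx":-5.5,"dy":-15,"dz":1,"roll":4.9},{"dx":-7,"dy":-18,"dz":1,"roll":6.2},{"dx":-7.7,"dy":-19.7,"dz":1,"roll":7.6},{"dx":-7.7,"dy":-19.7,"dz":1,"roll":7.6},{"dx":-7.7,"dy":-19.7,"dz":1,"roll":7.6}]'; python3 -m inch '[{"dx":0,"dy":0,"dz":0,"roll":0},{"dx":0,"dy":0,"dz":0,"roll":0}]'
python3 - <<'E'
from h import *
cam("wrist","w5");print(arm.get_state()["joints"].round(0))
E
```

```text
time: 9.15
ee_pos: [0.4802, 0.0185, 0.344]
orientation: [179.9, -0.1, -159.8]
force: [0.4, -0.4, 0.1]
grip_width: 0.997
grip_force: 0.0
time: 9.35
ee_pos: [0.4806, 0.0195, 0.3444]
orientation: [180.0, -0.0, -159.6]
force: [-0.0, 0.2, 0.4]
grip_width: 0.997
grip_force: 0.0
[-21.   9.  15. 115.  -3.  56. 106.]
```

View pics/w5.png

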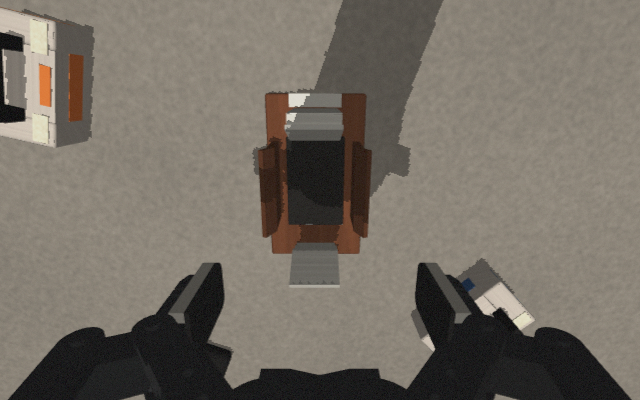

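The dock stands square in view: its base spans rows 94–253 and columns 264–366, centred near column 316, about 3 mm left of the gripper's axis. I refine this from the base edges.

Run:
```python
from h import *
c=cam("wrist");im=c["img"].astype(int);s=arm.get_state();T=s["ee_pos"];y=np.radians(s["orientation"][2])
br=(im[...,0]>1.5*im[...,2])&(im[...,0]>35)
xs=np.r_[268:284,348:362]
def ends(v): i=np.flatnonzero(v);return i.min(),i.max()+1
rows=np.array([ends(br[60:300,x]) for x in xs])+60;print(np.median(rows,0),rows[:,0].std(),rows[:,1].std())
r0,r1=np.median(rows,0)
for r in(100,110,120,130,245,250): print(r,np.array(ends(br[r,240:400]))+240,end=" ")
print()
for h in(0,.004,.008,.012):
    a,b=[onz(c,(315.5,r),h+.010) for r in(r0,r1)];m=(a+b)/2
    d=(m-T)[:2];print(h,np.linalg.norm(a-b).round(4),m[:2].round(4),"tool",(d@[np.cos(y),np.sin(y)]).round(4),(d@[np.sin(y),-np.cos(y)]).round(4))
t=cam("top");it=t["img"].astype(int)
```

```text
[ 94. 254.] 0.24944382578492946 7.113055289786208
100 [266 366] 110 [266 366] 120 [267 365] 130 [267 365] 245 [272 360] 250 [273 360] 
0 0.154 [0.479  0.0149] tool 0.0029 -0.0034
0.004 0.1519 [0.478  0.0146] tool 0.0039 -0.0033
0.008 0.1499 [0.477  0.0143] tool 0.005 -0.0033
0.012 0.1479 [0.476 0.014] tool 0.006 -0.0032
```

```bash
python3 -m inch '[{"dx":0,"dy":-3,"dz":0,"roll":-0.5},{"dx":0,"dy":-7,"dz":0,"roll":-1},{"dx":0,"dy":-11,"dz":0,"roll":-1.5},{"dx":0,"dy":-15,"dz":0,"roll":-2},{"dx":-0.2,"dy":-19,"dz":-1,"roll":-2.4},{"dx":-0.4,"dy":-22.5,"dz":-3,"roll":-2.4},{"dx":-0.4,"dy":-24.5,"dz":-6,"roll":-2.4},{"dx":-0.4,"dy":-24.5,"dz":-8,"roll":-2.4}]'; python3 -m inch '[{"dx":0,"dy":0,"dz":0,"roll":0},{"dx":0,"dy":0,"dz":0,"roll":0},{"dx":0,"dy":0,"dz":0,"roll":0}]'; python3 bar.py 320 235;python3 - <<'E'
from h import *
c=cam("wrist","w6");m=c["img"].max(2)<45;b=blob(m,(320,235),60);print(cv2.boundingRect(b))
E
```

```text
time: 10.3
ee_pos: [0.4754, -0.2301, 0.2635]
orientation: [-179.9, -0.1, -174.3]
force: [0.0, -0.2, -0.7]
grip_width: 1.002
grip_force: 0.0
time: 10.6
ee_pos: [0.4771, -0.2265, 0.266]
orientation: [-180.0, 0.1, -174.0]
force: [0.1, 0.2, -0.1]
grip_width: 0.995
grip_force: 0.0
bar [ 471.9 -231.8    6.3   67.2   13.3] tcp [ 0.4771 -0.2265  0.2661] [-1.7997e+02  1.4000e-01 -1.7395e+02]
shift cm [-0.52 -0.53] turn 0.04
(299, 178, 26, 117)
```

View pics/w6.png

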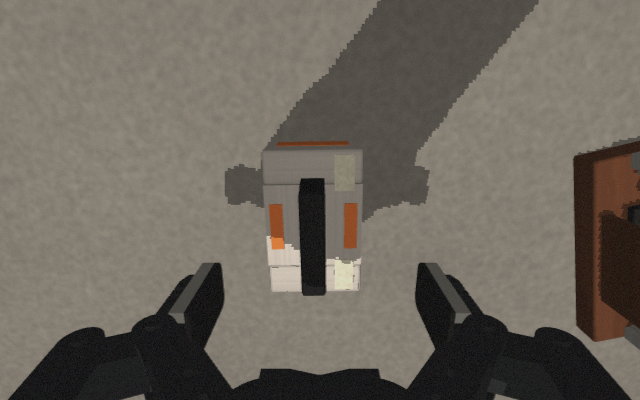

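The orange bar is at columns 299–325, about 4 mm left of the finger midpoint. I shift by −4 mm in y and grip.

```bash
python3 -m inch '[{"dx":0,"dy":-0.3,"dz":-1,"roll":0},{"dx":0,"dy":-0.4,"dz":-2.5,"roll":0},{"dx":0,"dy":-0.4,"dz":-3.7,"roll":0},{"dx":0,"dy":-0.4,"dz":-4.3,"roll":0},{"dx":0,"dy":-0.4,"dz":-4.55,"roll":0},{"dx":0,"dy":-0.4,"dz":-4.55,"roll":0},{"dx":0,"dy":-0.4,"dz":-4.55,"roll":0}]' && python3 -m inch '[{"dx":0,"dy":0,"dz":0,"roll":0},{"dx":0,"dy":0,"dz":0,"roll":0},{"dx":0,"dy":0,"dz":0,"roll":0},{"dx":0,"dy":0,"dz":0,"roll":0},{"dx":0,"dy":0,"dz":0,"roll":0},{"dx":0,"dy":0,"dz":0,"roll":0},{"dx":0,"dy":0,"dz":0,"roll":0},{"dx":0,"dy":0,"dz":0,"roll":0}]' -1 && python3 -m inch '[{"dx":0,"dy":0,"dz":0,"roll":0},{"dx":0,"dy":0,"dz":0.5,"roll":0},{"dx":0,"dy":0,"dz":1.5,"roll":0},{"dx":0,"dy":0,"dz":3,"roll":0},{"dx":0,"dy":0,"dz":4.5,"roll":0},{"dx":0,"dy":0,"dz":5.5,"roll":0},{"dx":0,"dy":0,"dz":6,"roll":0},{"dx":0,"dy":0,"dz":6,"roll":0}]' && python3 -m inch '[{"dx":0,"dy":0,"dz":0,"roll":0},{"dx":0,"dy":0,"dz":0,"roll":0},{"dx":0,"dy":0,"dz":0,"roll":0},{"dx":0,"dy":0,"dz":0,"roll":0},{"dx":0,"dy":0,"dz":0,"roll":0}]'; for i in 1 2;do python3 -m inch '[{"dx":0,"dy":0,"dz":0,"roll":0}]' | grep force: ;done
```

```text
time: 11.4
ee_pos: [0.4765, -0.2311, 0.2196]
orientation: [-180.0, 0.0, -174.0]
force: [1.2, -0.4, -0.3]
grip_width: 1.004
grip_force: 0.0
time: 12.2
ee_pos: [0.4763, -0.2309, 0.2194]
orientation: [180.0, 0.0, -174.0]
force: [-0.7, 0.6, 2.0]
grip_width: 0.153
grip_force: 58.6
time: 13.0
ee_pos: [0.4763, -0.231, 0.2799]
orientation: [-180.0, 0.1, -174.0]
force: [0.1, -0.9, -2.5]
grip_width: 0.152
grip_force: 58.6
time: 13.5
ee_pos: [0.4762, -0.2309, 0.279]
orientation: [180.0, -0.0, -174.0]
force: [-0.3, -0.5, -3.3]
grip_width: 0.152
grip_force: 58.6
force: [0.1, -0.2, -2.1]
grip_force: 58.6
force: [-0.6, -0.2, -2.0]
grip_force: 58.6
```

Orange weighs about 2.4 N, so it is the light one. I set it down and go back to blue.

```bash
python3 -m inch '[{"dx":0,"dy":0,"dz":-1,"roll":0},{"dx":0,"dy":0,"dz":-2.5,"roll":0},{"dx":0,"dy":0,"dz":-4,"roll":0},{"dx":0,"dy":0,"dz":-5,"roll":0},{"dx":0,"dy":0,"dz":-5.6,"roll":0},{"dx":0,"dy":0,"dz":-5.9,"roll":0},{"dx":0,"dy":0,"dz":-6,"roll":0},{"dx":0,"dy":0,"dz":-6,"roll":0}]' && python3 -m inch '[{"dx":0,"dy":0,"dz":0,"roll":0},{"dx":0,"dy":0,"dz":0,"roll":0},{"dx":0,"dy":0,"dz":0,"roll":0},{"dx":0,"dy":0,"dz":0,"roll":0},{"dx":0,"dy":0,"dz":0,"roll":0},{"dx":0,"dy":0,"dz":0,"roll":0},{"dx":0,"dy":0,"dz":0,"roll":0}]' 1 && python3 -m inch '[{"dx":0,"dy":0,"dz":1,"roll":0},{"dx":0,"dy":0,"dz":3,"roll":0},{"dx":0,"dy":0,"dz":6,"roll":0},{"dx":0,"dy":0,"dz":9,"roll":0},{"dx":0,"dy":0,"dz":11,"roll":0},{"dx":0.5,"dy":3,"dz":11.5,"roll":-0.5},{"dx":1,"dy":6,"dz":11.5,"roll":-1},{"dx":2,"dy":10,"dz":11.5,"roll":-1.6}]' && python3 -m inch '[{"dx":0.7,"dy":4,"dz":0,"roll":-0.6},{"dx":1.4,"dy":8,"dz":0,"roll":-1.2},{"dx":2.1,"dy":12,"dz":0,"roll":-1.8},{"dx":2.8,"dy":16,"dz":0,"roll":-2.4},{"dx":3.5,"dy":20,"dz":0,"roll":-3},{"dx":4.2,"dy":24,"dz":0,"roll":-3.4},{"dx":4.9,"dy":28,"dz":0,"roll":-3.6},{"dx":5.6,"dy":32,"dz":0,"roll":-3.6}]' && python3 -m inch '[{"dx":0.4,"dy":1.8,"dz":0,"roll":0},{"dx":0.5,"dy":2.6,"dz":-1,"roll":0},{"dx":0.5,"dy":2.6,"dz":-3,"roll":0},{"dx":0.5,"dy":2.6,"dz":-5,"roll":0},{"dx":0.5,"dy":2.6,"dz":-6,"roll":0},{"dx":0.5,"dy":2.6,"dz":-6,"roll":0},{"dx":0.5,"dy":2.6,"dz":-6,"roll":0}]'; python3 bar.py 320 235;python3 - <<'E'
from h import *
c=cam("wrist","w7");m=c["img"].max(2)<45;b=blob(m,(320,235),60);print(cv2.boundingRect(b))
E
```

```text
time: 14.5
ee_pos: [0.4764, -0.2311, 0.2196]
orientation: [-180.0, 0.1, -174.0]
force: [-0.7, -0.6, -2.7]
grip_width: 0.149
grip_force: 58.5
time: 15.2
ee_pos: [0.4762, -0.2309, 0.2192]
orientation: [180.0, 0.0, -174.0]
force: [-0.4, -0.5, -0.2]
grip_width: 1.0
grip_force: 0.0
time: 16.0
ee_pos: [0.4957, -0.1316, 0.3356]
orientation: [-180.0, 0.1, 176.0]
force: [0.5, -0.1, -1.1]
grip_width: 0.997
grip_force: 0.0
time: 16.8
ee_pos: [0.5523, 0.1906, 0.3351]
orientation: [180.0, 0.0, 154.7]
force: [0.4, -0.7, 0.2]
grip_width: 1.0
grip_force: 0.0
time: 17.5
ee_pos: [0.5576, 0.2141, 0.2747]
orientation: [180.0, 0.0, 154.7]
force: [0.8, 0.5, 0.2]
grip_width: 0.997
grip_force: 0.0
bar [553.9 215.6 -25.8  67.8  13.2] tcp [0.5578 0.2144 0.2751] [1.7994e+02 7.0000e-02 1.5470e+02]
shift cm [-0.39  0.12] turn -0.08
(309, 177, 25, 111)
```

```bash
python3 -m inch '[{"dx":0,"dy":0.05,"dz":-1.5,"roll":0},{"dx":0,"dy":0.05,"dz":-3,"roll":0},{"dx":0,"dy":0.05,"dz":-4.5,"roll":0},{"dx":0,"dy":0.05,"dz":-5.2,"roll":0},{"dx":0,"dy":0.05,"dz":-5.5,"roll":0},{"dx":0,"dy":0.05,"dz":-5.5,"roll":0},{"dx":0,"dy":0.05,"dz":-5.5,"roll":0}]' && python3 -m inch '[{"dx":0,"dy":0,"dz":0,"roll":0},{"dx":0,"dy":0,"dz":0,"roll":0},{"dx":0,"dy":0,"dz":0,"roll":0},{"dx":0,"dy":0,"dz":0,"roll":0},{"dx":0,"dy":0,"dz":0,"roll":0},{"dx":0,"dy":0,"dz":0,"roll":0},{"dx":0,"dy":0,"dz":0,"roll":0},{"dx":0,"dy":0,"dz":0,"roll":0}]' -1 && python3 -m inch '[{"dx":0,"dy":0,"dz":0,"roll":0},{"dx":0,"dy":0,"dz":0.5,"roll":0},{"dx":0,"dy":0,"dz":2,"roll":0},{"dx":0,"dy":0,"dz":4.5,"roll":0},{"dx":0,"dy":0,"dz":7.5,"roll":0},{"dx":0,"dy":0,"dz":10,"roll":0},{"dx":0,"dy":0,"dz":12,"roll":0},{"dx":0,"dy":0,"dz":13,"roll":0}]'
```

```text
time: 18.3
ee_pos: [0.5576, 0.2156, 0.2196]
orientation: [180.0, 0.0, 154.8]
force: [0.7, 0.6, 0.6]
grip_width: 1.0
grip_force: 0.0
time: 19.1
ee_pos: [0.5573, 0.2158, 0.2195]
orientation: [180.0, 0.0, 154.8]
force: [0.4, 1.0, 1.6]
grip_width: 0.15
grip_force: 59.2
time: 19.9
ee_pos: [0.5574, 0.2152, 0.3515]
orientation: [179.9, 0.1, 154.7]
force: [-0.2, 0.1, -5.7]
grip_width: 0.149
grip_force: 58.9
```

```bash
python3 -m inch '[{"dx":-0.6,"dy":-1.5,"dz":0.2,"roll":0.7},{"dx":-1.8,"dy":-4.5,"dz":0.2,"roll":1.8},{"dx":-3.2,"dy":-8,"dz":0.2,"roll":3},{"dx":-4.6,"dy":-11.5,"dz":0.2,"roll":4.2},{"dx":-6,"dy":-15,"dz":0.2,"roll":5.4},{"dx":-7.2,"dy":-18,"dz":0.2,"roll":6.6},{"dx":-7.8,"dy":-19.5,"dz":0.2,"roll":7.4},{"dx":-8,"dy":-20,"dz":0.2,"roll":7.6}]'; python3 -m inch '[{"dx":0,"dy":0,"dz":0,"roll":0},{"dx":0,"dy":0,"dz":0,"roll":0},{"dx":0,"dy":0,"dz":0,"roll":0},{"dx":0,"dy":0,"dz":0,"roll":0}]'
python3 - <<'E'
from h import *
t=cam("top");s=cam("side");w=cam("wrist")
a=cv2.resize(t["img"][200:350,200:400],(400,300),interpolation=cv2.INTER_CUBIC);b=cv2.resize(s["img"][110:260,170:370],(400,300),interpolation=cv2.INTER_CUBIC)
w=cv2.resize(w["img"],(480,300))
o=np.zeros((600,800,3),np.uint8);o[:300,:400]=a;o[:300,400:]=b;o[300:,:480]=w
cv2.imwrite("pics/a1.png",o[:,:,::-1])
E
```

```text
time: 20.7
ee_pos: [0.4757, 0.0129, 0.3507]
orientation: [180.0, -0.1, -159.8]
force: [0.1, -0.2, -6.5]
grip_width: 0.151
grip_force: 58.9
time: 21.1
ee_pos: [0.4775, 0.0167, 0.3511]
orientation: [180.0, -0.0, -159.5]
force: [-0.8, 0.0, -6.7]
grip_width: 0.152
grip_force: 58.9
```

View pics/a1.png

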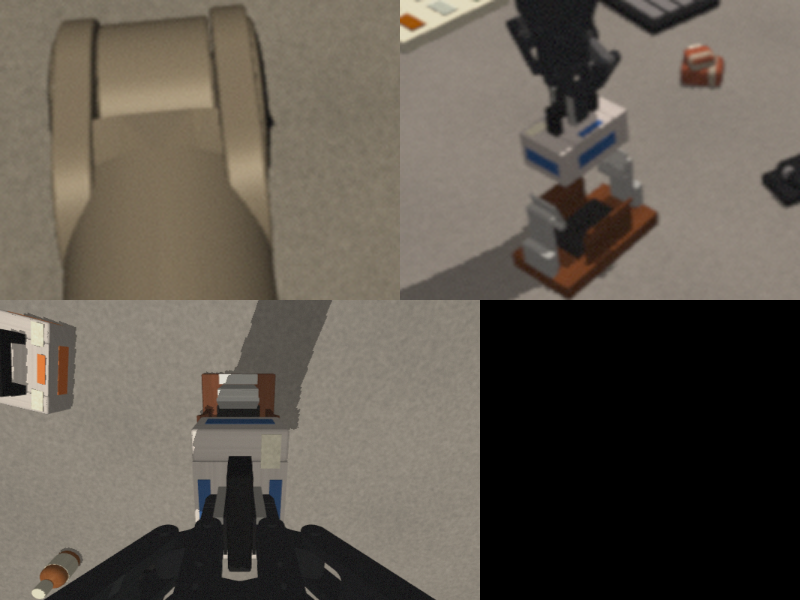

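The side view shows the box level above the dock, and the wrist view shows the camera-side clip right in front of the box end, both near column 239 of the crop. I check numerically.

```bash
cat > al.py <<'E'
from h import *
c=cam("wrist");im=c["img"].astype(int);s=arm.get_state();g=[arm.get_state()]
br=(im[...,0]>1.5*im[...,2])&(im[...,0]>35)
def ends(v): i=np.flatnonzero(v);return (i.min(),i.max()+1) if len(i) else (0,0)
for r in(105,112,120): print(r,np.array(ends(br[r,230:410]))+230,end=" ")
xs=np.r_[272:284,350:360];r0=np.median([ends(br[60:300,x])[0] for x in xs])+60
dep=c["o"][2]; y=np.radians(s["orientation"][2]);ux=np.array([np.cos(y),np.sin(y)]);uy=np.array([np.sin(y),-np.cos(y)])
e=onz(c,(319,r0),.018);print("\nbase edge row",r0,"dock centre tool x",((e[:2]-s["ee_pos"][:2])@ux-.075).round(4))
g=cv2.cvtColor(c["img"],cv2.COLOR_RGB2GRAY).astype(int)
# box: lid far edge and sides
for x in(285,300,345,360): print("col",x,[int(v) for v in np.flatnonzero(abs(np.diff(g[120:230,x]))>18)+120])
for r in(185,200,215): print("row",r,[int(v) for v in np.flatnonzero(abs(np.diff(g[r,230:410]))>18)+230])
for r in(85,90,130,140): print("row",r,[int(v) for v in np.flatnonzero(abs(np.diff(g[r,230:410]))>18)+230])
print(s["ee_pos"],s["orientation"],s["force"],s["moment"])
E
python3 al.py
```

```text
105 [269 367] 112 [270 367] 120 [270 366] 
base edge row 98.0 dock centre tool x 0.0016
col 285 [145, 152, 155, 158, 164, 215]
col 300 [134, 144, 155, 157, 158, 164, 215]
col 345 [130, 135, 139, 155, 158, 164, 215]
col 360 [155, 158, 164, 179]
row 185 [255, 256, 259]
row 200 []
row 215 [256, 303, 325, 334, 335, 346, 347, 372, 373, 382]
row 85 [317]
row 90 [313, 408]
row 130 [269, 344, 399, 400]
row 140 [269, 270, 289, 291, 343, 365, 396]
[0.47733623 0.01594483 0.35117121] [ 1.79994553e+02 -7.65525392e-03 -1.59606012e+02] [ 0.54046109 -0.67936566 -5.85251233] [ 0.0024742   0.03906444 -0.12424537]
```

Run:
```python
from h import *
c=cam("wrist");g=cv2.cvtColor(c["img"],cv2.COLOR_RGB2GRAY)
for a,b in((265,275),(290,310),(335,345),(364,376)): print(a,g[145:182,a:b].mean(1).round().astype(int).tolist())
s=cam("side");
print(s["img"][110:130,170:180].mean())
```

```text
265 [98, 93, 91, 85, 76, 73, 70, 61, 50, 44, 52, 67, 78, 80, 82, 83, 83, 82, 81, 80, 83, 85, 83, 87, 86, 86, 88, 101, 111, 116, 120, 122, 122, 123, 123, 123, 123]
290 [39, 28, 29, 30, 28, 28, 28, 28, 28, 27, 35, 71, 83, 62, 42, 42, 40, 42, 41, 50, 74, 85, 86, 87, 86, 85, 87, 100, 109, 114, 119, 124, 123, 123, 124, 124, 125]
335 [39, 28, 28, 28, 29, 27, 28, 28, 26, 29, 36, 73, 82, 63, 42, 42, 42, 42, 42, 49, 74, 86, 87, 86, 84, 86, 87, 100, 108, 113, 119, 124, 124, 125, 125, 125, 127]
364 [79, 79, 80, 80, 80, 79, 78, 75, 63, 49, 52, 70, 84, 85, 85, 83, 83, 81, 78, 81, 83, 85, 85, 88, 86, 86, 86, 98, 109, 114, 117, 123, 124, 124, 120, 139, 140]
165.42666666666668
```

The box's camera-side end is about 2.5 mm off along the tool x axis and about 1.2 mm off in y. I correct and lower it between the leaves.

```bash
python3 -m inch '[{"dx":-0.1,"dy":-0.1,"dz":0,"roll":0},{"dx":-0.2,"dy":-0.2,"dz":-0.5,"roll":0},{"dx":-0.2,"dy":-0.2,"dz":-1.5,"roll":0},{"dx":-0.2,"dy":-0.2,"dz":-2.5,"roll":0},{"dx":-0.2,"dy":-0.2,"dz":-3.5,"roll":0},{"dx":-0.2,"dy":-0.2,"dz":-4,"roll":0},{"dx":-0.2,"dy":-0.2,"dz":-4.2,"roll":0},{"dx":-0.2,"dy":-0.2,"dz":-4.2,"roll":0}]'; python3 -m inch '[{"dx":0,"dy":0,"dz":0,"roll":0},{"dx":0,"dy":0,"dz":0,"roll":0}]';python3 al.py
python3 - <<'E'
from h import *
s=cam("side");w=cam("wrist")
o=np.zeros((600,800,3),np.uint8);o[:,:]=0
o[:300,:600]=cv2.resize(s["img"][170:260,215:305],(600,600),interpolation=cv2.INTER_CUBIC)[:300] if 0 else 0
b=cv2.resize(s["img"][160:260,210:310],(480,480),interpolation=cv2.INTER_CUBIC);o[:480,:480]=b
o[:360,480:]=cv2.resize(w["img"][40:280,220:420],(320,384))[:360]
cv2.imwrite("pics/a2.png",o[:,:,::-1])
E
```

```text
time: 22.2
ee_pos: [0.4754, 0.0137, 0.309]
orientation: [180.0, -0.0, -159.6]
force: [1.1, 0.6, -5.4]
grip_width: 0.148
grip_force: 59.0
time: 22.4
ee_pos: [0.4753, 0.0135, 0.3095]
orientation: [180.0, 0.0, -159.6]
force: [0.9, 0.2, -6.2]
grip_width: 0.155
grip_force: 59.0
105 [263 377] 112 [264 376] 120 [264 376] 
base edge row 103.0 dock centre tool x -0.0014
col 285 [135, 139, 144, 151, 157, 164, 215]
col 300 [129, 150, 157, 158, 164, 215]
col 345 [120, 129, 158, 164, 215]
col 360 [158, 179]
row 185 [255, 256, 262, 384, 390, 392, 397, 398, 400]
row 200 [256, 257]
row 215 [255, 256, 303, 334, 335, 347, 373, 382, 383]
row 85 [317]
row 90 [315]
row 130 [263, 287, 352]
row 140 [264, 287, 352, 375, 407, 408]
[0.47524844 0.0135366  0.30947678] [ 1.79994732e+02  1.83410323e-02 -1.59631215e+02] [ 1.0542035   0.70825264 -6.54615972] [ 0.02897984 -0.10409072  0.00957544]
```

View pics/a2.png

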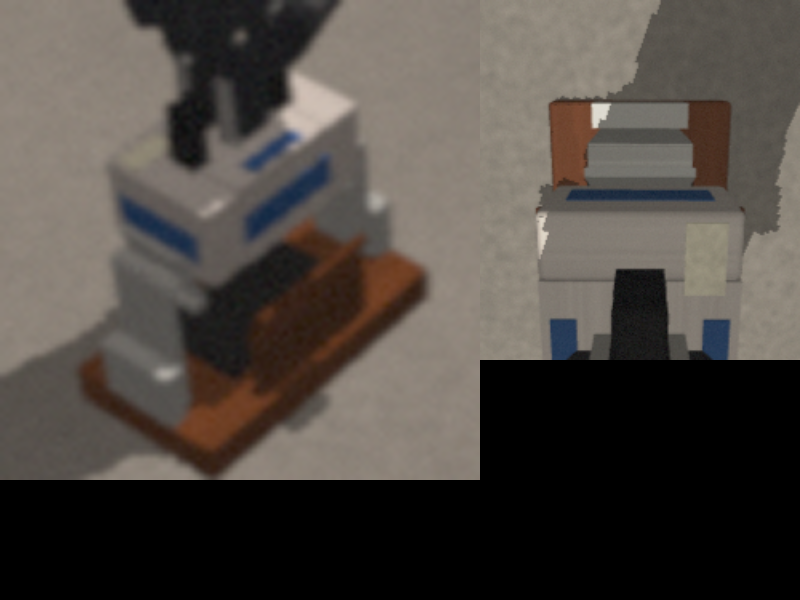

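The box sits square between the leaves: base columns 264/376 against box 256/384, and the end gaps match to about 0.1 mm. I lower it slowly while watching the force.

```bash
for i in 1 2 3 4;do python3 -m inch '[{"dx":0,"dy":0,"dz":-0.2,"roll":0},{"dx":0,"dy":0,"dz":-0.4,"roll":0},{"dx":0,"dy":0,"dz":-0.5,"roll":0},{"dx":0,"dy":0,"dz":-0.5,"roll":0}]' | grep -E "ee_pos|^force"; done; python3 -c "
from plant import arm
s=arm.get_state();print(s['moment'],s['orientation'])"
```

```text
ee_pos: [0.4755, 0.0136, 0.3045]
force: [0.5, -0.9, -1.5]
ee_pos: [0.4753, 0.0135, 0.2992]
force: [0.2, -0.0, -1.3]
ee_pos: [0.4753, 0.0136, 0.2942]
force: [0.3, 0.6, 0.5]
ee_pos: [0.4749, 0.0136, 0.2886]
force: [0.7, 0.3, -5.2]
[ 0.01040529 -0.16529093  0.00722854] [ 1.79982578e+02 -7.22576070e-02 -1.59630338e+02]
```

```bash
for i in 1 2 3 4 5;do python3 -m inch '[{"dx":0,"dy":0,"dz":-0.2,"roll":0},{"dx":0,"dy":0,"dz":-0.4,"roll":0},{"dx":0,"dy":0,"dz":-0.5,"roll":0},{"dx":0,"dy":0,"dz":-0.5,"roll":0}]' | grep -E "ee_pos|^force"; done; python3 -c "
from plant import arm
s=arm.get_state();print(s['moment'],s['orientation'])"
```

```text
ee_pos: [0.4751, 0.0136, 0.284]
force: [0.9, 0.6, -3.5]
ee_pos: [0.4751, 0.0135, 0.279]
force: [0.5, -0.4, -3.9]
ee_pos: [0.4751, 0.0136, 0.274]
force: [0.5, 0.4, -4.4]
ee_pos: [0.4751, 0.0136, 0.269]
force: [1.0, -0.2, -4.1]
ee_pos: [0.4751, 0.0136, 0.264]
force: [0.8, -0.1, -4.3]
[-0.03684675 -0.16952429  0.0232004 ] [ 1.79991144e+02 -2.47425780e-02 -1.59633382e+02]
```

```bash
for i in 1 2 3;do python3 -m inch '[{"dx":0,"dy":0,"dz":-0.15,"roll":0},{"dx":0,"dy":0,"dz":-0.3,"roll":0},{"dx":0,"dy":0,"dz":-0.3,"roll":0},{"dx":0,"dy":0,"dz":-0.3,"roll":0}]' | grep -E "ee_pos|^force"; done; for i in 1 2 3;do python3 -m inch '[{"dx":0,"dy":0,"dz":-0.05,"roll":0},{"dx":0,"dy":0,"dz":-0.1,"roll":0},{"dx":0,"dy":0,"dz":-0.1,"roll":0},{"dx":0,"dy":0,"dz":-0.1,"roll":0}]' | grep -E "ee_pos|^force"; done
```

```text
ee_pos: [0.4751, 0.0136, 0.261]
force: [0.9, 0.3, -4.3]
ee_pos: [0.4751, 0.0136, 0.2581]
force: [0.3, -0.0, -4.0]
ee_pos: [0.4751, 0.0136, 0.2551]
force: [0.6, -0.6, -4.5]
ee_pos: [0.4752, 0.0136, 0.2543]
force: [-0.3, -0.3, -2.1]
ee_pos: [0.4752, 0.0136, 0.2532]
force: [0.6, 0.7, -2.6]
ee_pos: [0.475, 0.0135, 0.252]
force: [0.2, -0.7, -4.8]
```

```bash
for i in 1 2;do python3 -m inch '[{"dx":0,"dy":0,"dz":-0.05,"roll":0},{"dx":0,"dy":0,"dz":-0.1,"roll":0},{"dx":0,"dy":0,"dz":-0.1,"roll":0},{"dx":0,"dy":0,"dz":-0.1,"roll":0}]' | grep -E "ee_pos|^force"; done; for i in 1 2 ;do python3 -m inch '[{"dx":0,"dy":0,"dz":-0.05,"roll":0},{"dx":0,"dy":0,"dz":-0.05,"roll":0},{"dx":0,"dy":0,"dz":-0.05,"roll":0},{"dx":0,"dy":0,"dz":-0.05,"roll":0}]' | grep -E "ee_pos|^force"; done
```

```text
ee_pos: [0.4752, 0.0136, 0.2513]
force: [-0.3, -0.4, -3.2]
ee_pos: [0.4752, 0.0136, 0.2502]
force: [0.3, 0.2, -3.9]
ee_pos: [0.4752, 0.0136, 0.2497]
force: [0.0, 0.2, -3.2]
ee_pos: [0.4752, 0.0136, 0.2492]
force: [1.0, 0.5, -3.0]
```

```bash
for i in 1 2 3 4;do python3 -m inch '[{"dx":0,"dy":0,"dz":-0.05,"roll":0},{"dx":0,"dy":0,"dz":-0.05,"roll":0},{"dx":0,"dy":0,"dz":-0.05,"roll":0},{"dx":0,"dy":0,"dz":-0.05,"roll":0}]' | grep -E "ee_pos|^force"; done
```

```text
ee_pos: [0.4753, 0.0136, 0.2489]
force: [0.7, 0.4, 0.4]
ee_pos: [0.4753, 0.0136, 0.2485]
force: [-1.6, 0.0, 4.2]
ee_pos: [0.4754, 0.0137, 0.2481]
force: [-1.3, 0.2, 6.1]
ee_pos: [0.4753, 0.0136, 0.2477]
force: [-2.3, 0.7, 7.0]
```

```bash
for i in 1 2;do python3 -m inch '[{"dx":0,"dy":0,"dz":-0.03,"roll":0},{"dx":0,"dy":0,"dz":-0.03,"roll":0},{"dx":0,"dy":0,"dz":-0.03,"roll":0},{"dx":0,"dy":0,"dz":-0.03,"roll":0}]' | grep -E "ee_pos|^force"; done
python3 - <<'E'
from h import *
s=arm.get_state();print(s["force"],s["moment"])
E
```

```text
ee_pos: [0.4754, 0.0136, 0.2476]
force: [-2.9, 0.8, 8.9]
ee_pos: [0.4754, 0.0136, 0.2474]
force: [-2.4, 0.3, 9.8]
[-2.43713773  0.2817116   9.75830077] [1.13793577e-01 6.83128828e-01 4.36695817e-04]
```

```bash
for i in 1 2;do python3 -m inch '[{"dx":0,"dy":0,"dz":-0.03,"roll":0},{"dx":0,"dy":0,"dz":-0.03,"roll":0},{"dx":0,"dy":0,"dz":-0.03,"roll":0},{"dx":0,"dy":0,"dz":-0.03,"roll":0}]' | grep -E "ee_pos|^force"; done
python3 - <<'E'
from h import *
s=arm.get_state();print(s["force"],s["moment"],s["orientation"])
w=cam("wrist","w9");g=cv2.cvtColor(w["img"],cv2.COLOR_RGB2GRAY)
for a,b in((265,275),(290,305),(335,350),(368,378)): print(a,g[120:190:2,a:b].mean(1).round().astype(int).tolist())
E
```

```text
ee_pos: [0.4754, 0.0135, 0.2472]
force: [-4.0, -0.1, 11.8]
ee_pos: [0.4754, 0.0135, 0.2471]
force: [-3.9, 0.8, 13.0]
[-3.90417053  0.8198691  12.99629234] [0.0011485  0.83451386 0.00834422] [ 1.79966293e+02  1.63888664e-02 -1.59638866e+02]
265 [91, 89, 90, 90, 90, 90, 90, 88, 88, 88, 88, 88, 86, 86, 96, 99, 92, 92, 97, 99, 100, 98, 102, 100, 100, 99, 122, 123, 126, 125, 118, 116, 132, 133, 134]
290 [129, 128, 122, 123, 123, 82, 83, 84, 84, 84, 84, 84, 84, 88, 121, 122, 120, 119, 119, 119, 119, 121, 127, 124, 120, 117, 126, 126, 125, 125, 115, 90, 90, 114, 134]
335 [124, 124, 124, 124, 125, 84, 84, 84, 84, 83, 84, 84, 84, 87, 120, 124, 122, 122, 121, 121, 120, 122, 130, 126, 122, 118, 126, 127, 126, 126, 116, 91, 90, 106, 136]
368 [58, 58, 57, 58, 58, 57, 59, 56, 58, 58, 58, 58, 57, 59, 62, 67, 67, 65, 70, 79, 84, 90, 95, 94, 95, 93, 116, 122, 129, 129, 127, 138, 148, 148, 146]
```

```bash
for i in 1 2;do python3 -m inch '[{"dx":0,"dy":0,"dz":0.05,"roll":0},{"dx":0,"dy":0,"dz":0.05,"roll":0},{"dx":0,"dy":0,"dz":0.05,"roll":0},{"dx":0,"dy":0,"dz":0.05,"roll":0}]' | grep -E "ee_pos|^force"; done
python3 - <<'E'
from h import *
s=cam("side")
# predicted pixels of near/far lips & lid corners in the side view, dock at (475.2,13.6), yaw 20.4, h .0095
def px(X): v=s["R"]@X+s["t"];return np.array([s["cx"]+s["f"]*v[0]/v[2],s["cy"]+s["f"]*v[1]/v[2]])
a=np.radians(20.4);D=np.array([.4752,.0136,.0095])
for n,x,y,z in(("far lip in",.0435,-.018,.061),("far lip in+",.0435,.018,.061),("lid far corner",.048,-.03,.061),("lid far corner+",.048,.03,.061),("far leaf top",.054,-.018,.097),("near leaf top",-.054,-.018,.097),("near leaf top+",-.054,.018,.097),("near lip",-.0435,-.018,.061)):
    print(n,px(D+[x*np.cos(a)-y*np.sin(a),x*np.sin(a)+y*np.cos(a),z]).round(1))
g=cv2.cvtColor(s["img"],cv2.COLOR_RGB2GRAY);print(g[180:215,270:300:1][::2].tolist() if 0 else "")
E
```

```text
ee_pos: [0.4754, 0.0136, 0.2473]
force: [-3.1, 0.0, 10.3]
ee_pos: [0.4754, 0.0136, 0.2476]
force: [-2.2, 0.4, 8.3]
far lip in [279.7 202.2]
far lip in+ [267.7 195.8]
lid far corner [285.2 203.3]
lid far corner+ [265.2 192.7]
far leaf top [281.9 187.2]
near leaf top [246.6 214.1]
near leaf top+ [234.1 206.8]
near lip [252.1 224. ]
```

Run:
```python
from h import *
s=cam("side")
g1=cv2.cvtColor(s["img"],cv2.COLOR_RGB2GRAY).astype(int);g0=cv2.imread("pics/side0.png",0).astype(int)
for r in range(184,206,3): print(r,g0[r,272:298].tolist(),"\n   ",g1[r,272:298].tolist())
print("near")
for r in range(206,232,4): print(r,g0[r,226:252].tolist(),"\n   ",g1[r,226:252].tolist())
```

```text
184 [100, 99, 97, 100, 104, 113, 122, 129, 133, 130, 129, 126, 126, 125, 126, 125, 125, 125, 127, 126, 127, 128, 127, 126, 125, 126] 
    [45, 51, 67, 81, 89, 92, 87, 71, 54, 44, 60, 98, 127, 133, 133, 134, 134, 132, 132, 134, 137, 135, 134, 133, 133, 132]
187 [100, 100, 100, 100, 100, 100, 100, 99, 100, 103, 101, 110, 119, 123, 123, 127, 127, 128, 126, 126, 126, 126, 124, 127, 126, 125] 
    [37, 40, 44, 42, 47, 52, 54, 50, 50, 72, 91, 112, 127, 130, 132, 133, 134, 134, 134, 131, 132, 133, 132, 134, 132, 132]
190 [100, 102, 101, 98, 98, 101, 98, 101, 100, 97, 100, 109, 118, 110, 114, 124, 125, 124, 126, 126, 127, 127, 126, 125, 124, 124] 
    [28, 19, 25, 24, 31, 36, 56, 79, 98, 101, 105, 117, 124, 116, 119, 129, 132, 132, 134, 135, 134, 133, 131, 133, 130, 132]
193 [100, 102, 100, 99, 99, 97, 100, 99, 99, 92, 82, 80, 79, 88, 105, 120, 124, 127, 125, 127, 124, 124, 125, 128, 126, 126] 
    [27, 29, 25, 36, 57, 82, 100, 106, 102, 100, 89, 85, 84, 90, 109, 124, 132, 132, 135, 134, 131, 130, 130, 131, 134, 134]
196 [95, 96, 97, 99, 100, 101, 99, 99, 96, 87, 82, 80, 80, 83, 99, 117, 122
[... 1937 characters left out ...]
8, 127, 128, 127, 127, 123, 122, 119, 107, 85, 79, 77, 76, 80, 77, 80, 78, 80, 81, 81, 84, 86, 90, 94, 94, 86] 
    [134, 134, 135, 133, 132, 133, 130, 126, 114, 92, 85, 82, 82, 82, 84, 82, 84, 81, 86, 85, 87, 92, 97, 97, 96, 91]
226 [127, 123, 125, 126, 125, 126, 124, 125, 116, 99, 83, 78, 79, 76, 76, 76, 77, 78, 79, 77, 68, 54, 43, 39, 44, 39] 
    [130, 131, 131, 131, 128, 125, 122, 112, 96, 88, 84, 84, 82, 80, 82, 83, 83, 83, 83, 81, 83, 85, 88, 91, 90, 92]
230 [126, 125, 126, 127, 128, 137, 149, 159, 159, 155, 142, 123, 93, 81, 78, 78, 77, 77, 79, 78, 75, 68, 47, 39, 40, 37] 
    [101, 91, 84, 84, 82, 88, 95, 102, 104, 103, 99, 95, 90, 84, 83, 83, 82, 83, 83, 82, 81, 70, 52, 44, 47, 56]
```

Both clips look closed: the near lip covers the lid edge in the wrist view, and the far leaf's edges in the side view sit exactly where they were at the start. I relax the press and release.

```bash
python3 -m inch '[{"dx":0,"dy":0,"dz":0.05,"roll":0},{"dx":0,"dy":0,"dz":0.08,"roll":0},{"dx":0,"dy":0,"dz":0.08,"roll":0},{"dx":0,"dy":0,"dz":0.08,"roll":0}]' | grep -E "ee_pos|^force"; python3 -m inch '[{"dx":0,"dy":0,"dz":0,"roll":0},{"dx":0,"dy":0,"dz":0,"roll":0},{"dx":0,"dy":0,"dz":0,"roll":0},{"dx":0,"dy":0,"dz":0,"roll":0},{"dx":0,"dy":0,"dz":0,"roll":0},{"dx":0,"dy":0,"dz":0,"roll":0},{"dx":0,"dy":0,"dz":0,"roll":0}]' 1 && python3 -m inch '[{"dx":0,"dy":0,"dz":1,"roll":0},{"dx":0,"dy":0,"dz":3,"roll":0},{"dx":0,"dy":0,"dz":5,"roll":0},{"dx":0,"dy":0,"dz":7,"roll":0},{"dx":0,"dy":0,"dz":9,"roll":0},{"dx":0,"dy":0,"dz":10,"roll":0},{"dx":0,"dy":0,"dz":10,"roll":0},{"dx":0,"dy":0,"dz":10,"roll":0}]'
python3 - <<'E'
from h import *
w=cam("wrist","w10");g=cv2.cvtColor(w["img"],cv2.COLOR_RGB2GRAY).astype(int)
print(w["o"])
def tr(v,o,t=12): d=np.diff(v);return [(int(i+o),int(d[i])) for i in np.flatnonzero(abs(d)>t)]
for c in(280,300,340,358): print(c,tr(g[60:320,c-2:c+3].mean(1),60))
for r in(165,180,200,225,240): print("row",r,tr(g[r,250:400],250,15))
E
```

```text
ee_pos: [0.4753, 0.0136, 0.2479]
force: [-1.9, -0.3, 4.6]
time: 35.4
ee_pos: [0.4752, 0.0136, 0.2478]
orientation: [180.0, 0.0, -159.6]
force: [0.2, 0.7, 0.1]
grip_width: 1.0
grip_force: 0.0
time: 36.2
ee_pos: [0.4749, 0.0136, 0.3475]
orientation: [180.0, -0.0, -159.6]
force: [-0.8, -0.5, -0.4]
grip_width: 0.999
grip_force: 0.0
[ 0.39845923 -0.01442536  0.31698903]
280 [(99, -15), (100, -20), (101, -50), (102, 25), (141, 26), (142, 31), (143, 16), (160, -14), (161, -33), (169, 16), (205, 15), (206, 15), (235, -21), (258, 37), (259, 17)]
300 [(100, -27), (101, -23), (102, 68), (103, 84), (107, -19), (110, -16), (113, -17), (116, -54), (123, 15), (140, -18), (149, 18), (150, 17), (168, -12), (169, 19), (211, 31), (212, 30), (215, 32), (235, -50), (236, 27), (237, 30), (252, -18), (253, -50), (254, -39), (290, 36), (291, 27), (293, -21)]
340 [(101, -26), (102, 34), (103, 24), (116, -30), (123, 18), (124, 15), (140, -19), (149, 24), (150, 23), (223, 34), (224, 20), (225, 23), (230, -55), (231, 73), (254, -44), (255, -51), (290, 27), (291, 41), (293, -21)]
358 [(101, -29), (142, 15), (169
[... 336 characters left out ...]
74, 21), (381, 18), (382, 31)]
row 200 [(264, -17), (265, -70), (279, 20), (280, 34), (284, -53), (294, 31), (295, 24), (308, -29), (309, -54), (319, 16), (328, 37), (329, 47), (343, -32), (344, -21), (353, 27), (354, 31), (357, -31), (358, -40), (372, 38), (373, 44)]
row 225 [(266, -32), (267, -26), (280, 68), (281, 82), (308, -25), (309, -157), (328, 43), (329, 46), (332, 21), (333, 51), (335, -18), (336, -54), (338, 25), (339, 49), (342, -18), (343, -25), (344, 46), (356, -50), (357, -92), (371, 36), (372, 18)]
row 240 [(267, -53), (281, 33), (282, 56), (283, 25), (308, -24), (309, -142), (327, 19), (328, 84), (329, 72), (354, -34), (355, -53), (356, -26), (369, 16), (370, 32), (371, 23)]
```

The look after release agrees: the lid is centred on the dock to about 0.1 mm, and both lips cover its edges (near at row 150 against lid edge 142, far at row 254 against lid edge 258). I hand it in.

```bash
python3 -c "
from plant import arm
print(arm.sign_off())"
```

```text
the job is handed in; nothing more can be done
None
```

I lifted both boxes and felt blue as the heavier (about 5.8 N against 2.4 N for orange), then pressed it into the dock until both clips looked closed over its lid; the orange box stands on the bench and the job is handed in, with no verdict returned.

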